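Stack the loaded hardware tray on the one in the nest

TASK

Pick up the loose hardware tray by its handle bar and stack it on the tray standing in the metal nest: feel for the sockets so that all four corner lugs drop in, and keep hold of it until it is fully home, sitting flat. Go gently, never pressing or knocking the trays hard together, keep the tray level so that nothing spills, and leave the other things on the bench alone.

Things in the scene. Friction and masses are not known exactly. Their poses are not given: they have to be found in the camera images.
- tray_centre (a point): Centre, half-way up, of the loose tray to stack: open blue plastic tray 190 (x) x 140 (y) mm, 110 mm high over all, 0.4 to 0.65 kg with its hardware; it stands on four lugs, whose undersides are 55 mm below this point. Wall tops are level with this point. z is up. It fits either way round. When home this point is 111 mm above the bench; with the lugs standing on the blocks, 121 mm.
- tray_bar (a point): Centre of the loose tray's straight aluminium handle bar, 46 mm above tray_centre: the bar lies along the tray's x, 120 mm long, 12 mm thick (y), 18 mm tall (z), on two posts 10 mm wide at x = +-55 mm; open below between them down to the tray's floor.
- tray: The same loose tray; origin at the level of its lugs' undersides, in the middle. Four round lugs 14 mm in diameter, 10 mm long, narrowing to 13 mm over the lowest 2 mm, centred at x = +-77, y = +-52 mm; the tray's flat underside is 10 mm above this origin.
- nest: Fixed metal nest on the bench: plate 236 (x) x 186 (y) x 6 mm with 16 mm high corner angles; origin at the centre of its underside, z up. The lower tray standing in it (blue, 190 x 140 x 60 mm, square with the nest) has play: its centre is anywhere up to 8 mm off the nest's centre along x and along y, and is not measured: find its sockets by feel or sight. About 9 N of side push slides it.
- nest_top (a point): Point over the nest's centre (not the lower tray's) at the level of the lower tray's top, 66 mm above the bench. The lower tray has in each corner a solid 36 x 36 mm block flush with its top, with a square socket 17 x 17 mm, 14 mm deep, at x = +-77, y = +-52 mm from the lower tray's centre: 1.5 mm clearance all round a lug. Home, the upper tray's underside rests on these blocks.
- carton: Bystander: open cardboard box 80 x 80 x 60 mm, origin under its centre.
- wrench: Bystander: steel wrench lying on the bench.
- jar: Bystander: white jar with a black cap, 64 mm in diameter, 90 mm high, origin under its centre.
Not all that is in view belongs to the job. Leave any yellow look-alike of the tray alone.

How it is judged:
By the outcome, as a careful person would: the job done as asked, in the order asked, and still so for the second after the job is handed in, with the robot touching nothing.
It also fails if it takes over 72 s, if anything falls off the work surface, if the arm or the gripper's body presses on something with over 40 N, if the wrist force passes 120 N, or if a joint passes its speed limit or range.

ROBOT

A 7-joint arm with a two-finger parallel gripper is mounted at the origin on the work surface. World frame = base frame: x ahead of the robot, y to its left, z up, the work surface at z = 0. Lengths are in m, angles in rad, forces in N, time in s.
With the tool pointing down it reaches from about 0.425 to 0.95 m from the base axis. Payload 4.7 kg.
Tool frame: the origin (TCP) lies midway between the tips of the shut fingers; the grasp point (between the pads) lies 19 mm behind it (bot.pinch_z is the distance from the TCP to the grasp point, in m); z points along the fingers, y is the direction in which the jaws open and shut (so a half turn about z gives the same grasp; the last joint's range is limited). The gripper opens to 85 mm and grips with 20 to 120 N. Pads are 22 mm wide; open, the fingers measure 114 mm over their backs; the gripper's body (76 mm by 85 mm) begins 54 mm behind the grasp point. The pads swing forward as they close: fully open they stand 13 mm farther back than shut.
Start: joints at [1.104, 0.469, -0.049, 1.532, 0.024, 1.141, -0.082], TCP at [0.286, -0.611, 0.231] pointing down, gripper open.
Joint ranges: [-2.59, 2.59], [-0.33, 1.99], [-1.39, 1.29], [0.1, 2.45], [-1.04, 4.18], [0.21, 1.99], [-2.66, 2.66]. Speed limits (rad/s): [2.57, 2.57, 3.14, 3.14, 3.14, 3.14, 3.14].

INTERFACE

Orientations are given as a unit quaternion [x, y, z, w].
In Python, from station import bot gives the robot as it stands.
- The arm moves only by the tool play_rows, never from a script. Its argument "series" is a list of rows, each an object with "translation": the shift along the tool's x, y, z in cm, a list of three; "twist": the turn about the tool's z in degrees. A call has 1 to 12 rows; each row is the pose to reach, as a shift and turn from the pose measured when the call began, along the tool's axes at that moment; what a row does not reach only later rows make up. A row lasts 1/10 s, in which the tool goes at most 50 mm and 8.59 degrees, less where a joint would pass 70% of its speed; a pose out of reach is approached as far as the arm can. A call with a gripper value outside its range is refused whole. "gripper" is the finger opening in cm, from 0 to 8.54, set as the call begins (left out, the last holds). The fingers move at their own pace and stop on an object; "squeeze" is the grip in N (left out, the last holds). Time passes only in rows, so rows that repeat a pose let the fingers close. It gives the time, the measured TCP pose, the force and the opening at its end, in the units of the state.
- bot.observe(): the state, without advancing time (a new reading comes with each control period).
- bot.snapshot(name): name is "scene" or "top"; returns a dict with "image" (400x640x3 uint8, red, green, blue), "fx", "fy", "cx", "cy" (pixels), "origin" and "rotation" of the camera in the world. Camera axes: x right, y down, z forward; pixel columns grow to the right and rows downward; lengths in m; the calibration is good to about 2 mm. A picture is of the moment at which its call begins. There is no depth.
- bot.sign_off(): hands the job in, once; it reports no verdict.
The state is a dict: "t": time; "joints": joint angles; "joint_velocities": joint speeds; "tau": joint torques, N m; "tool_pos": TCP position; "ee_rot": TCP orientation; "contact_force": force on the tool from outside, world axes, zero at the start; "moment": the same for the moment, N m; "opening": finger opening in m.
Only numpy, scipy, OpenCV 4.12 (cv2) and the standard library are available. Lean on these libraries where they do the work, as an engineer would, in place of code of your own. Each camera call takes 0.05 s, during which the arm holds its last target.

## Working session

There is one attempt and no reset: what is moved stays moved. The work goes in short steps, Python scripts to look and compute and a tool call to move; the robot and the scene stay as the last step left them, time stands still between calls to the robot, and variables do not carry over. Pictures are saved under pics/ and viewed, and the job is handed in when it is done.

Besides the shell and the picture viewer there is one more tool, called after "Request:" by a JSON object that holds its "api" and its "payload". play_rows: Moves the arm, as the interface text tells. Its arguments: {"type":"object","properties":{"series":{"type":"array","items":{"type":"object","properties":{"translation":{"type":"array","items":{"type":"number"}},"twist":{"type":"number"}}}},"gripper":{"type":"number"},"squeeze":{"type":"number"}},"required":["series"]}

```bash
ls; mkdir -p pics; cat > h.py <<'E'
import numpy as np, cv2
from station import bot
def snap(n,f):
    s=bot.snapshot(n); cv2.imwrite('pics/'+f,cv2.cvtColor(s['image'],cv2.COLOR_RGB2BGR)); 
    np.save('pics/'+f+'.npy',s,allow_pickle=True); return s
def load(f): return np.load('pics/'+f+'.npy',allow_pickle=True).item()
def ray(s,u,v,z):
    d=np.array(s['rotation'])@np.array([(u-s['cx'])/s['fx'],(v-s['cy'])/s['fy'],1]); o=np.array(s['origin'])
    return o+d*(z-o[2])/d[2]
def proj(s,p):
    c=np.array(s['rotation']).T@(np.array(p)-np.array(s['origin'])); return s['fx']*c[0]/c[2]+s['cx'], s['fy']*c[1]/c[2]+s['cy']
def crop(f,x0,y0,x1,y1,k,out):
    im=cv2.imread('pics/'+f)[y0:y1,x0:x1]; cv2.imwrite('pics/'+out,cv2.resize(im,None,fx=k,fy=k,interpolation=cv2.INTER_CUBIC))
E
python3 - <<'E'
from h import *
for n in('scene','top'):
    s=snap(n,n+'0.png'); print({k:np.round(v,4).tolist() for k,v in s.items() if k!='image'})
print(bot.observe(), bot.pinch_z)
E
```

```text
pics
{'fx': 433.8149, 'fy': 433.8149, 'cx': 310.2705, 'cy': 195.997, 'origin': [0.8108, -0.4415, 0.9631], 'rotation': [0.9237, 0.267, -0.0809, -0.2626]}
{'fx': 486.4657, 'fy': 486.4657, 'cx': 319.0178, 'cy': 196.6716, 'origin': [0.29, -0.0133, 1.2477], 'rotation': [-0.6931, 0.7147, -0.0558, 0.0756]}
{'t': 0.1, 'joints': array([ 1.10408226,  0.46934531, -0.04863252,  1.53355087,  0.02408081,
        1.14096928, -0.0822688 ]), 'joint_velocities': array([-2.00796680e-05, -2.23098355e-03,  2.52010365e-03, -4.60586120e-03,
        1.82363849e-03, -3.44103931e-05,  1.06146856e-03]), 'tau': array([ 6.82523751e-04, -5.11517715e+01, -4.73370531e-02, -2.38391143e+01,
        1.07085257e-02,  4.33764319e-03,  3.40997860e-05]), 'tool_pos': array([ 0.28599844, -0.61085848,  0.23038688]), 'ee_rot': array([ 9.76125783e-01,  2.17204380e-01, -1.94165913e-04, -8.21584221e-04]), 'contact_force': array([-0.64832636, -0.89601484,  0.06654275]), 'moment': array([ 0.01587326,  0.00636589, -0.0096807 ]), 'opening': 0.0854822057479578} 0.0187
```

Rotation is a quaternion; fix the helpers.

```bash
python3 - <<'E'
t=open('h.py').read()
t=t.replace("import numpy as np, cv2","import numpy as np, cv2\nfrom scipy.spatial.transform import Rotation as R").replace("np.array(s['rotation'])","R.from_quat(s['rotation']).as_matrix()")
open('h.py','w').write(t)
E
python3 -c "
from h import *
for n in('scene','top'):
    s=load(n+'0.png');print(R.from_quat(s['rotation']).as_matrix().round(2).tolist(), ray(s,320,200,0), proj(s,[.286,-.611,.23]))"
```

```text
[[0.84, 0.45, -0.29], [0.54, -0.72, 0.44], [-0.01, -0.53, -0.85]] [0.51019117 0.06296174 0.        ] (np.float64(-16.693048602594672), np.float64(365.1507426389796))
[[-0.03, -0.98, 0.19], [-1.0, 0.03, 0.02], [-0.03, -0.18, -0.98]] [0.51666488 0.01613753 0.        ] (np.float64(629.7389679980563), np.float64(281.7359685071794))
```

View pics/scene0.png

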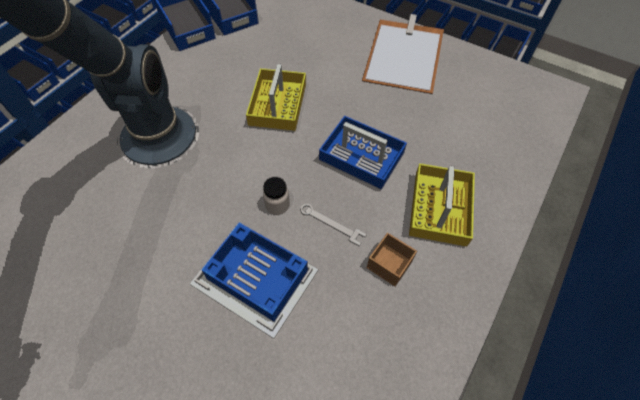

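View pics/top0.png

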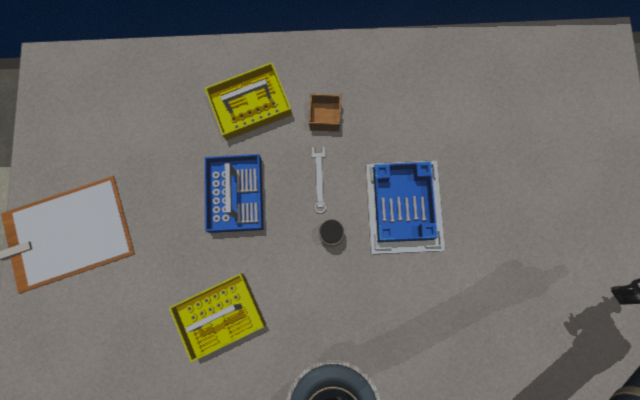

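The scene view shows the blue loose tray with a bar at (363,150) and two yellow look-alikes at (277,98) and (444,203). The blue tray without a bar, in the nest, is at (255,270). In the top view the loose blue tray is at (234,193) and the nest at (405,205). I'll enlarge both to confirm.

```bash
python3 -c "
from h import *
crop('top0.png',195,145,275,240,6,'c1.png');crop('top0.png',360,150,450,260,5,'c2.png')
crop('scene0.png',310,110,415,195,7,'c3.png');crop('scene0.png',185,215,325,340,5,'c4.png')"
```

```text
(no output)
```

View pics/c1.png

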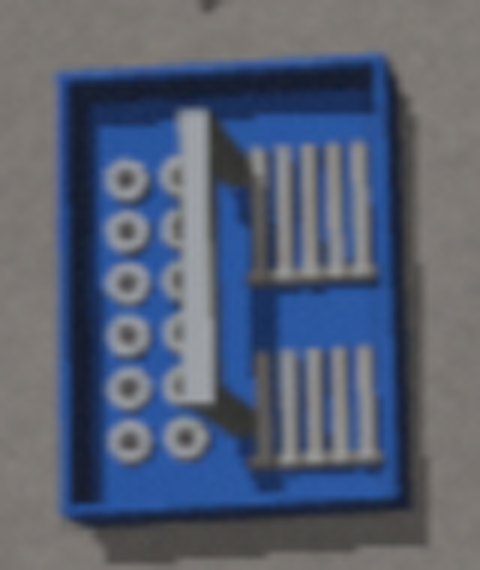

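View pics/c2.png

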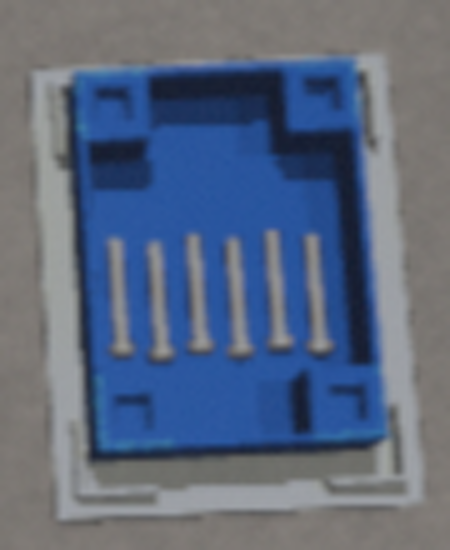

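View pics/c3.png

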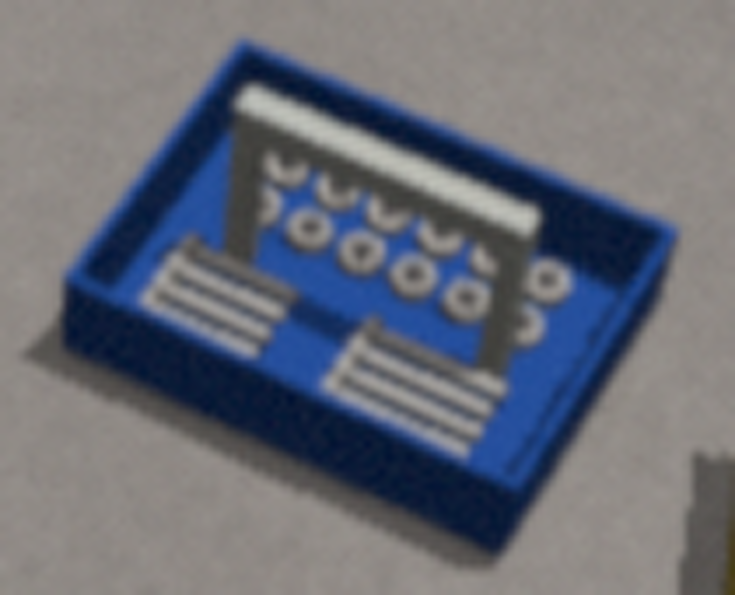

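View pics/c4.png

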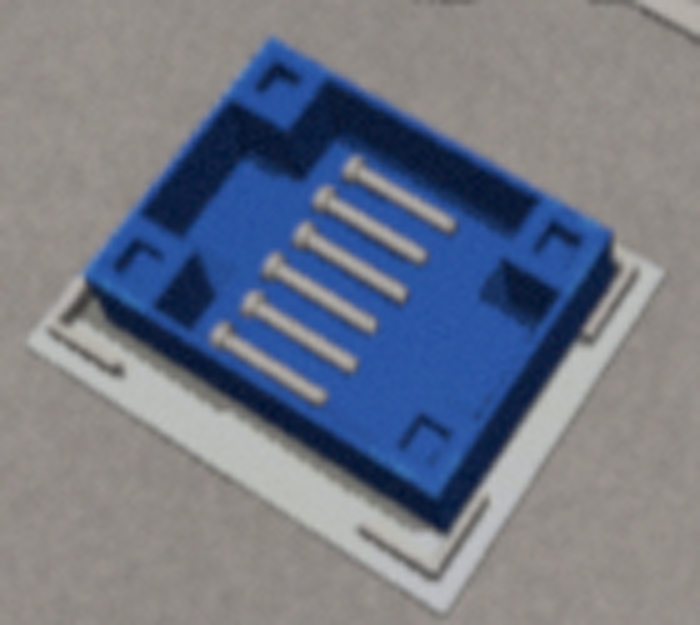

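```bash
cat > fit.py <<'E'
from h import *
from scipy.optimize import least_squares
T=load('top0.png');S=load('scene0.png')
def px(c,k,x0,y0): return (np.array(c)+.5)/k-.5+[x0,y0]
def fit(name,L,W,z,obs,th0):
    # obs list of (cam, corners) ; order matched by nearest
    base=np.array([[1,1],[1,-1],[-1,-1],[-1,1]])*[L/2,W/2]
    def model(p):
        c,s=np.cos(p[2]),np.sin(p[2]); return base@np.array([[c,s],[-s,c]])+p[:2]
    def run(obs):
        pts=[np.array([ray(s,*q,z)[:2] for q in qs]) for s,qs in obs]
        def r(p):
            m=model(p); return np.concatenate([(P[np.argmin(((P[:,None]-m)**2).sum(2),0)]-m).ravel() for P in pts])
        o=least_squares(r,[*pts[0].mean(0),th0]); return o.x,o.fun*1000
    for o in ([obs[0]],[obs[1]],obs):
        x,f=run(o); print(name,x.round(4),np.degrees(x[2]).round(2),f.round(1))
E
cat > m1.py <<'E'
from fit import *
fit('loose',.19,.14,.055,[(T,px([(57,72),(387,55),(410,505),(62,515)],6,195,145)),(S,px([(243,40),(678,232),(515,490),(67,280)],7,310,110))],0)
fit('lower',.19,.14,.066,[(T,px([(75,72),(355,60),(385,437),(92,445)],5,360,150)),(S,px([(272,38),(613,235),(440,495),(85,272)],5,185,215))],0)
fit('bar',.12,.012,.110,[(T,px([(177,110),(210,110),(216,403),(187,405)],6,195,145)),(S,px([(248,84),(235,108),(533,238),(541,208)],7,310,110))],0)
fit('nest',.236,.186,.006,[(T,px([(32,70),(386,55),(423,500),(60,518)],5,360,150)),(S,px([(28,345),(445,612),(663,270),(280,60)],5,185,215))],0)
E
python3 m1.py
```

```text
loose [0.5349 0.2337 0.0255] 1.46 [ 1.2  1.5 -0.1  0.5 -2.5 -3.3  1.4  1.3]
loose [0.5354 0.2373 0.0206] 1.18 [-0.6 -0.9 -1.4  0.7  1.6  0.3  0.4 -0.1]
loose [0.5352 0.2355 0.0231] 1.32 [ 0.7  0.  -0.2 -1.1 -2.6 -5.2  1.  -0.7 -0.1  0.6 -1.2  2.2  1.7  2.3
  0.8  1.9]
lower [ 0.4983 -0.1939  0.0015] 0.08 [-1.8 -0.5 -0.9  0.4  1.  -0.6  1.7  0.7]
lower [ 0.4971 -0.1927  0.0104] 0.6 [-0.3 -1.7  0.1  1.5  0.1  1.2  0.2 -1.1]
lower [ 0.4977 -0.1933  0.006 ] 0.34 [-0.9 -1.5 -0.6 -0.7  1.3 -0.8  2.6  0.5 -1.2 -0.6 -0.2  2.6 -0.2  1.4
 -0.7 -0.9]
bar [0.5354 0.235  0.0334] 1.92 [ 0.7  0.7 -0.2 -0.7 -0.3  0.2 -0.3 -0.2]
bar [0.5351 0.2379 0.0364] 2.08 [-1.8  0.8  1.6 -1.   0.8 -0.2 -0.6  0.4]
bar [0.5352 0.2364 0.0349] 2.0 [ 0.9 -0.8  0.  -2.2 -0.1 -1.2 -0.1 -1.6 -2.   2.3  1.4  0.5  0.6  1.2
 -0.8  1.8]
nest [ 0.4927 -0.2012  0.0122] 0.7 [-1.  -0.7 -1.8  0.4  2.   1.5  0.7 -1.2]
nest [ 0.4943 -0.1993  0.0092] 0.52 [-5.6  0.7 -3.7  2.5 -0.5  0.9  9.7 -4. ]
nest [ 0.4935 -0.2002  0.0107] 0.61 [-1.9 -1.5 -2.4 -0.4  1.3  0.3 -0.2 -2.4 -4.6  1.5 -3.   3.3  0.2  2.
 10.7 -2.9]
```

```bash
cat >> h.py <<'E'
def plan(p,yaw_deg=None,start=None):
    o=bot.observe(); M=R.from_quat(o['ee_rot']).as_matrix()
    d=M.T@(np.array(p)-o['tool_pos'])*100
    yaw=np.degrees(np.arctan2(M[1,0],M[0,0])); tw=0 if yaw_deg is None else -(yaw_deg-yaw)
    print('shift cm',d.round(2),'twist',round(tw,2),'yaw now',yaw.round(2),'tilt z',M[:,2].round(4))
E
python3 - <<'E'
from h import *
plan([.48,-.4,.25],1.7); plan([.535,.236,.25],1.7)
E
```

```text
shift cm [ 26.51 -10.87  -1.94] twist 23.39 yaw now 25.09 tilt z [-7.0e-04  1.5e-03 -1.0e+00]
shift cm [ 58.46 -66.14  -1.85] twist 23.39 yaw now 25.09 tilt z [-7.0e-04  1.5e-03 -1.0e+00]
```

Request:
{"api": "play_rows", "payload": {"series": [{"translation":[3,-1.2,-0.5],"twist":2},{"translation":[7,-3,-1],"twist":6},{"translation":[11,-4.5,-1.5],"twist":10},{"translation":[15,-6.2,-1.9],"twist":14},{"translation":[19,-7.8,-1.9],"twist":18},{"translation":[23,-9.4,-1.9],"twist":22},{"translation":[26,-11,-1.9],"twist":23.4},{"translation":[28,-14.5,-1.9],"twist":23.4},{"translation":[30,-18,-1.9],"twist":23.4},{"translation":[32.5,-22,-1.9],"twist":23.4},{"translation":[35,-26,-1.9],"twist":23.4}], "gripper": 8.5}}

```text
t: 1.2
tool_pos: [0.4924, -0.2253, 0.2494]
ee_rot: [1.0, 0.014, -0.001, -0.001]
contact_force: [0.6, 0.4, 0.2]
opening: 0.0851
```

```bash
python3 -c "
from h import *
plan([.535,.236,.25],1.7); print(bot.observe()['tool_pos'])"
```

```text
shift cm [ 5.590e+00 -4.599e+01  1.000e-02] twist -0.05 yaw now 1.65 tilt z [-0.0014  0.0017 -1.    ]
[ 0.49236474 -0.22530183  0.24940835]
```

Request:
{"api": "play_rows", "payload": {"series": [{"translation":[0.5,-4,0],"twist":0},{"translation":[1.1,-8.5,0],"twist":0},{"translation":[1.7,-13,0],"twist":0},{"translation":[2.3,-17.5,0],"twist":0},{"translation":[2.9,-22,0],"twist":0},{"translation":[3.5,-26.5,0],"twist":0},{"translation":[4,-31,0],"twist":0},{"translation":[4.5,-35.5,0],"twist":0},{"translation":[5,-40,0],"twist":0},{"translation":[5.4,-43.5,0],"twist":0},{"translation":[5.59,-46,0],"twist":0},{"translation":[5.59,-46,0],"twist":0}]}}

```text
t: 2.4
tool_pos: [0.5336, 0.2409, 0.2497]
ee_rot: [1.0, 0.018, -0.001, -0.002]
contact_force: [-0.0, 0.4, -0.6]
opening: 0.085
```

```bash
python3 -c "
from h import *
plan([.535,.236,.082],1.7); snap('top','t1.png');snap('scene','s1.png')
crop('t1.png',175,125,295,245,4,'t1c.png');crop('s1.png',290,60,430,200,4,'s1c.png')
cv2.imwrite('pics/a1.png',np.hstack([cv2.resize(cv2.imread('pics/'+f),(480,480))for f in('t1c.png','s1c.png')])[:, :800])"
```

```text
shift cm [ 0.16  0.57 16.77] twist 0.35 yaw now 2.05 tilt z [-0.0028  0.0043 -1.    ]
```

View pics/t1c.png

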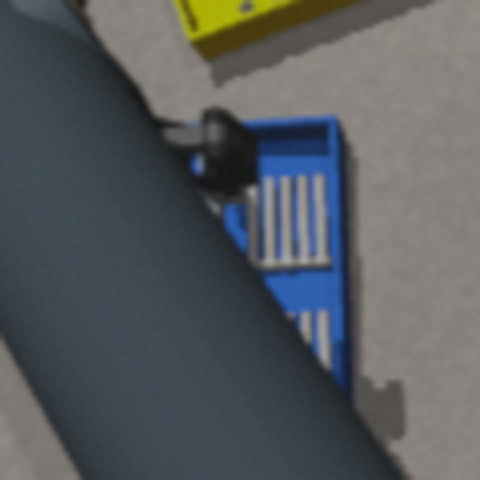

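View pics/s1c.png

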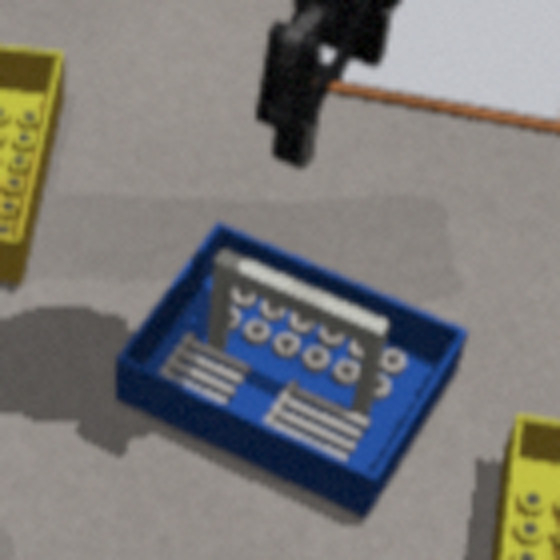

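The view is clear: open jaws over the blue tray, nothing in the way. Descend part-way and let it settle.

Request:
{"api": "play_rows", "payload": {"series": [{"translation":[0.16,0.57,2],"twist":0.3},{"translation":[0.16,0.57,5],"twist":0.3},{"translation":[0.16,0.57,8],"twist":0.3},{"translation":[0.16,0.57,10],"twist":0.3},{"translation":[0.16,0.57,10],"twist":0.3},{"translation":[0.16,0.57,10],"twist":0.3}]}}

```text
t: 3.1
tool_pos: [0.5367, 0.2292, 0.1499]
ee_rot: [1.0, 0.011, -0.001, -0.0]
contact_force: [0.3, -0.3, 0.4]
opening: 0.0848
```

```bash
python3 -c "
from h import *
plan([.535,.236,.082],1.7); print(bot.observe()['tool_pos']); snap('scene','s2.png')
crop('s2.png',290,60,430,200,5,'s2c.png')"
```

```text
shift cm [-0.14 -0.69  6.79] twist -0.41 yaw now 1.29 tilt z [-2.4e-03  3.0e-04 -1.0e+00]
[0.53667751 0.22915711 0.14989377]
```

View pics/s2c.png

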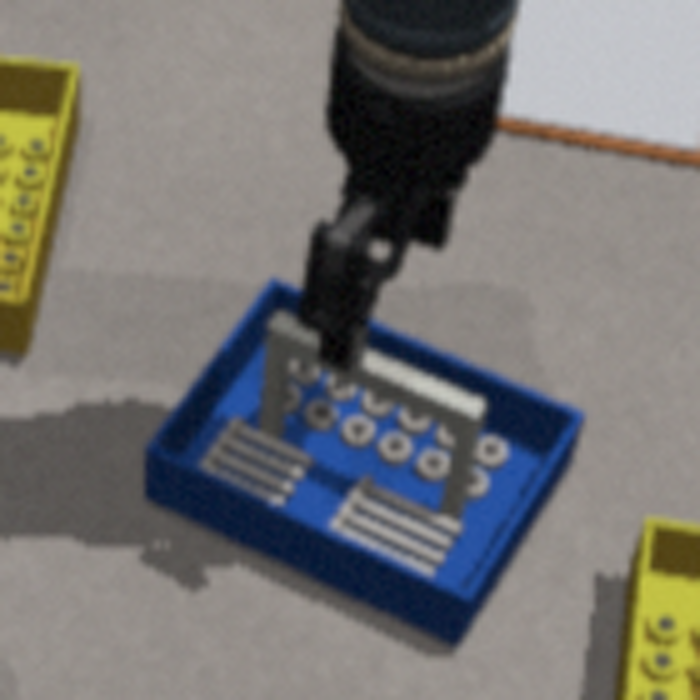

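Request:
{"api": "play_rows", "payload": {"series": [{"translation":[-0.14,-0.69,0],"twist":-0.4},{"translation":[-0.14,-0.69,0],"twist":-0.4},{"translation":[-0.14,-0.69,0],"twist":-0.4},{"translation":[-0.14,-0.69,0],"twist":-0.4},{"translation":[-0.14,-0.69,0],"twist":-0.4}]}}

```text
t: 3.65
tool_pos: [0.5356, 0.2366, 0.1508]
ee_rot: [1.0, 0.015, -0.0, -0.001]
contact_force: [0.5, 0.1, -0.1]
opening: 0.0853
```

```bash
python3 -c "
from h import *
plan([.535,.236,.082],1.7); print(bot.observe()['tool_pos'],np.abs(bot.observe()['joint_velocities']).max())"
```

```text
shift cm [-0.06  0.06  6.88] twist 0.01 yaw now 1.71 tilt z [-6.0e-04  1.1e-03 -1.0e+00]
[0.53561747 0.23656931 0.15084799] 0.002674941645303133
```

Request:
{"api": "play_rows", "payload": {"series": [{"translation":[0,0,1.5],"twist":0},{"translation":[0,0,3.2],"twist":0},{"translation":[0,0,4.8],"twist":0},{"translation":[0,0,6],"twist":0},{"translation":[0,0,6.7],"twist":0},{"translation":[0,0,6.9],"twist":0},{"translation":[0,0,6.9],"twist":0},{"translation":[0,0,6.9],"twist":0}]}}

```text
t: 4.45
tool_pos: [0.536, 0.237, 0.0824]
ee_rot: [1.0, 0.015, 0.0, -0.001]
contact_force: [0.8, 1.0, -0.1]
opening: 0.0851
```

```bash
python3 -c "
from h import *
plan([.535,.236,.082],1.7); print(bot.observe()['contact_force'],bot.observe()['moment']);snap('scene','s3.png');snap('top','t3.png')
crop('s3.png',290,60,430,200,5,'s3c.png');crop('t3.png',175,125,295,245,4,'t3c.png')"
```

```text
shift cm [-0.11  0.09  0.04] twist 0.01 yaw now 1.71 tilt z [ 5.0e-04  1.7e-03 -1.0e+00]
[ 0.78495569  1.0258058  -0.12008632] [ 0.07483022 -0.04392114  0.03439537]
```

View pics/s3c.png

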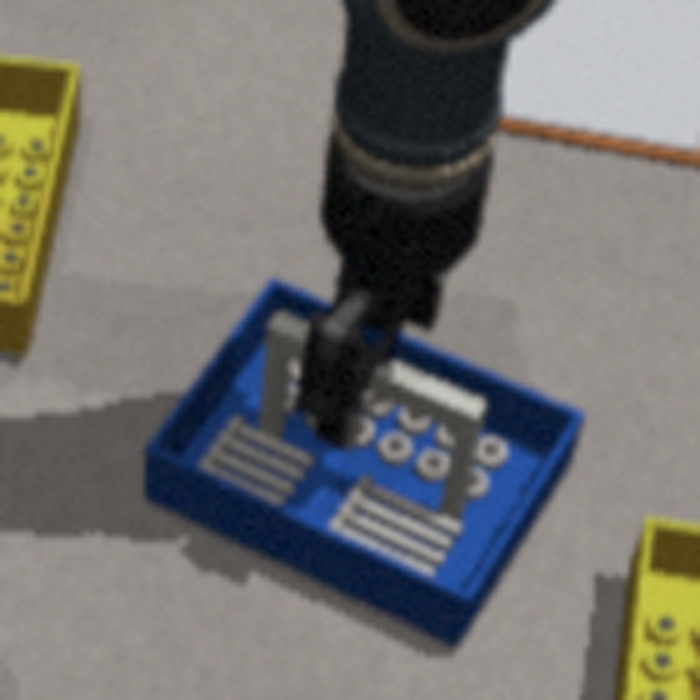

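The jaws straddle the bar near its middle (crop around (340,380)), between the posts. Close gently, then lift.

Request:
{"api": "play_rows", "payload": {"series": [{"translation":[0,0,0],"twist":0},{"translation":[0,0,0],"twist":0},{"translation":[0,0,0],"twist":0},{"translation":[0,0,0],"twist":0},{"translation":[0,0,0],"twist":0},{"translation":[0,0,0],"twist":0},{"translation":[0,0,0],"twist":0},{"translation":[0,0,0],"twist":0},{"translation":[0,0,0],"twist":0},{"translation":[0,0,0],"twist":0}], "gripper": 0.6, "squeeze": 70}}

```text
t: 5.55
tool_pos: [0.536, 0.2364, 0.0824]
ee_rot: [1.0, 0.015, 0.0, -0.0]
contact_force: [-0.0, -3.1, -0.5]
opening: 0.0107
```

```bash
python3 -c "
from h import *
plan([.535,.236,.082],1.7); o=bot.observe();print(o['tool_pos'],o['contact_force'],o['moment'],o['opening'])
snap('scene','s4.png')
crop('s4.png',290,60,430,200,5,'s4c.png')"
```

```text
shift cm [-0.1   0.04  0.04] twist -0.0 yaw now 1.7 tilt z [ 5.e-04  1.e-03 -1.e+00]
[0.53599902 0.23643709 0.08244776] [-0.03119967 -3.07260047 -0.49160407] [-0.36250291 -0.04802119  0.07323154] 0.01070285559042918
```

View pics/s4c.png

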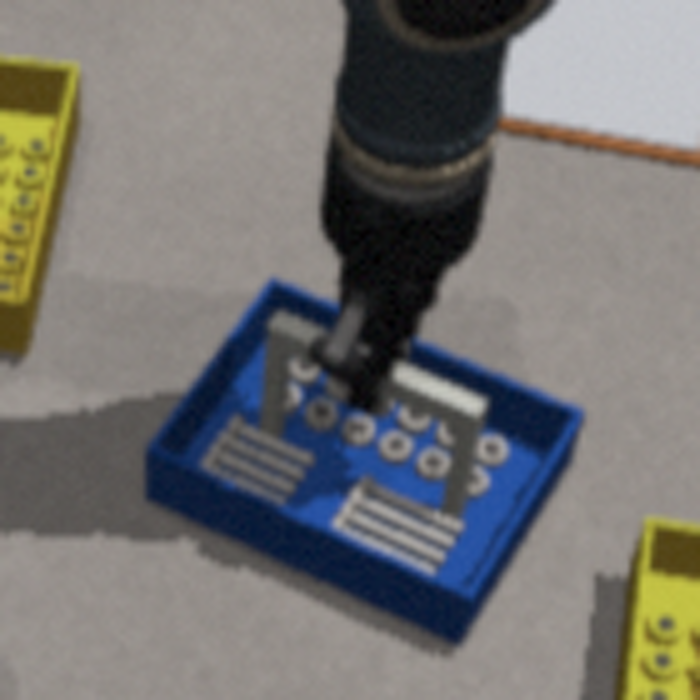

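Gripped, with opening 10.7 mm on the bar. Lift slowly.

Request:
{"api": "play_rows", "payload": {"series": [{"translation":[0,0,-0.2],"twist":0},{"translation":[0,0,-0.5],"twist":0},{"translation":[0,0,-1],"twist":0},{"translation":[0,0,-1.6],"twist":0},{"translation":[0,0,-2.3],"twist":0},{"translation":[0,0,-3],"twist":0},{"translation":[0,0,-3.5],"twist":0},{"translation":[0,0,-3.7],"twist":0},{"translation":[0,0,-3.7],"twist":0},{"translation":[0,0,-3.7],"twist":0}]}}

```text
t: 6.6
tool_pos: [0.5358, 0.2363, 0.1193]
ee_rot: [1.0, 0.015, 0.0, -0.0]
contact_force: [-0.6, -0.7, -6.5]
opening: 0.0109
```

```bash
python3 -c "
from h import *
plan([.535,.236,.082],1.7); o=bot.observe();print(o['tool_pos'],o['contact_force'],o['moment'],o['opening'])
snap('scene','s5.png')
crop('s5.png',290,60,430,200,5,'s5c.png')"
```

```text
shift cm [-0.08  0.03  3.73] twist -0.01 yaw now 1.69 tilt z [ 1.e-04  8.e-04 -1.e+00]
[0.53579839 0.23627034 0.11925324] [-0.56685574 -0.66810642 -6.4875476 ] [-0.01059098 -0.01322637  0.03184881] 0.01093762698385192
```

View pics/s5c.png

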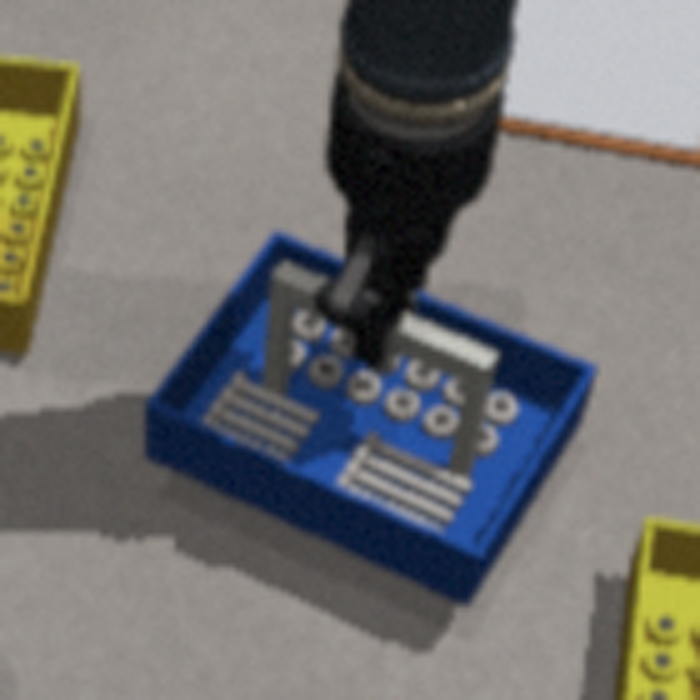

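Weight about 6.4 N, tray level. Raise clear of the jar, then carry across with soft ramps.

Request:
{"api": "play_rows", "payload": {"series": [{"translation":[0,0,-0.4],"twist":0},{"translation":[0,0,-1.2],"twist":0},{"translation":[0,0,-2.4],"twist":0},{"translation":[0,0,-3.8],"twist":0},{"translation":[0,0,-5.4],"twist":0},{"translation":[0,0,-7],"twist":0},{"translation":[0,0,-8.6],"twist":0},{"translation":[0,0,-10],"twist":0},{"translation":[0,0,-11.2],"twist":0},{"translation":[0,0,-11.8],"twist":0},{"translation":[0,0,-12],"twist":0},{"translation":[0,0,-12],"twist":0}]}}

```text
t: 7.85
tool_pos: [0.5356, 0.236, 0.239]
ee_rot: [1.0, 0.015, -0.0, -0.0]
contact_force: [0.6, -0.5, -5.1]
opening: 0.011
```

```bash
python3 -c "
from h import *
plan([.498,-.193,.235],0.5); print(ray(load('top0.png'),332,230,.09))"
```

```text
shift cm [-5.03 42.77  0.38] twist 1.2 yaw now 1.7 tilt z [-6.e-04  4.e-04 -1.e+00]
[ 0.42653305 -0.01259885  0.09      ]
```

Request:
{"api": "play_rows", "payload": {"series": [{"translation":[0,0.4,0],"twist":0},{"translation":[-0.2,1.4,0],"twist":0},{"translation":[-0.4,3,0],"twist":0},{"translation":[-0.6,5.2,0],"twist":0},{"translation":[-0.9,7.6,0],"twist":0.2},{"translation":[-1.2,10.2,0],"twist":0.4},{"translation":[-1.5,12.8,0],"twist":0.4},{"translation":[-1.8,15.4,0],"twist":0.6},{"translation":[-2.1,18,0],"twist":0.6},{"translation":[-2.4,20.2,0],"twist":0.6},{"translation":[-2.5,21.6,0],"twist":0.6},{"translation":[-2.5,22.2,0],"twist":0.6}]}}

```text
t: 9.05
tool_pos: [0.5168, 0.0108, 0.2388]
ee_rot: [1.0, 0.008, -0.0, 0.0]
contact_force: [-0.4, 0.0, -5.0]
opening: 0.0107
```

Request:
{"api": "play_rows", "payload": {"series": [{"translation":[0,0.4,0],"twist":0},{"translation":[-0.2,1.4,0],"twist":0},{"translation":[-0.4,3,0],"twist":0},{"translation":[-0.6,5.2,0],"twist":0},{"translation":[-0.9,7.6,0],"twist":0.2},{"translation":[-1.2,10.2,0],"twist":0.4},{"translation":[-1.5,12.8,0],"twist":0.4},{"translation":[-1.8,15.4,0],"twist":0.6},{"translation":[-2.1,17.4,0],"twist":0.6},{"translation":[-2.3,18.8,0],"twist":0.6},{"translation":[-2.4,19.6,0],"twist":0.6},{"translation":[-2.5,20,0],"twist":0.6}]}}

```text
t: 10.25
tool_pos: [0.495, -0.1896, 0.2388]
ee_rot: [1.0, 0.003, -0.0, 0.0]
contact_force: [0.5, 0.7, -5.7]
opening: 0.0106
```

Request:
{"api": "play_rows", "payload": {"series": [{"translation":[0,0,0],"twist":0},{"translation":[0,0,0],"twist":0},{"translation":[0,0,0],"twist":0}]}}

```text
t: 10.55
tool_pos: [0.4953, -0.1885, 0.2388]
ee_rot: [1.0, 0.004, -0.0, -0.0]
contact_force: [-0.6, 0.2, -5.9]
opening: 0.0111
```

```bash
python3 -c "
from h import *
plan([.498,-.193,.160],0.5); o=bot.observe(); print(o['tool_pos'],o['contact_force'],o['moment'])"
```

```text
shift cm [0.28 0.45 7.88] twist -0.08 yaw now 0.42 tilt z [-8.e-04  4.e-04 -1.e+00]
[ 0.49526692 -0.1885094   0.23883905] [-0.58784593  0.2245377  -5.92942593] [-0.05096111 -0.01805657  0.01552826]
```

Request:
{"api": "play_rows", "payload": {"series": [{"translation":[0.05,0.1,0.5],"twist":0},{"translation":[0.1,0.2,1.5],"twist":-0.1},{"translation":[0.2,0.3,3],"twist":-0.1},{"translation":[0.28,0.45,4.5],"twist":-0.1},{"translation":[0.28,0.45,6],"twist":-0.1},{"translation":[0.28,0.45,7.2],"twist":-0.1},{"translation":[0.28,0.45,8],"twist":-0.1},{"translation":[0.28,0.45,8.3],"twist":-0.1},{"translation":[0.28,0.45,8.4],"twist":-0.1},{"translation":[0.28,0.45,8.4],"twist":-0.1},{"translation":[0.28,0.45,8.4],"twist":-0.1}]}}

```text
t: 11.65
tool_pos: [0.4985, -0.1931, 0.1555]
ee_rot: [1.0, 0.004, 0.0, 0.0]
contact_force: [-0.8, -0.7, -6.0]
opening: 0.0107
```

```bash
python3 -c "
from h import *
plan([.498,-.193,.150],0.5); o=bot.observe(); print(o['tool_pos'],o['contact_force'],o['moment'])
snap('scene','s6.png');snap('top','t6.png')
crop('s6.png',185,180,325,340,4,'s6c.png');crop('t6.png',350,130,460,260,5,'t6c.png')"
```

```text
shift cm [-0.05 -0.01  0.55] twist 0.01 yaw now 0.51 tilt z [ 5.e-04  0.e+00 -1.e+00]
[ 0.49849006 -0.1931057   0.15546341] [-0.75307283 -0.73223358 -5.96317572] [-0.00593542 -0.03093595 -0.00680005]
```

View pics/s6c.png

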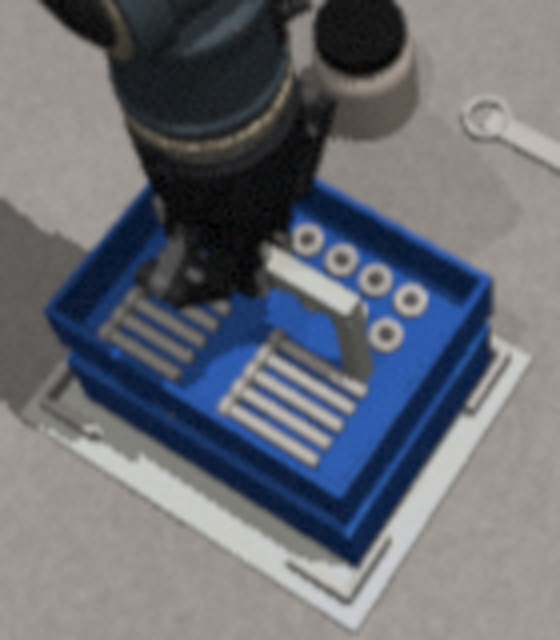

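View pics/t6c.png

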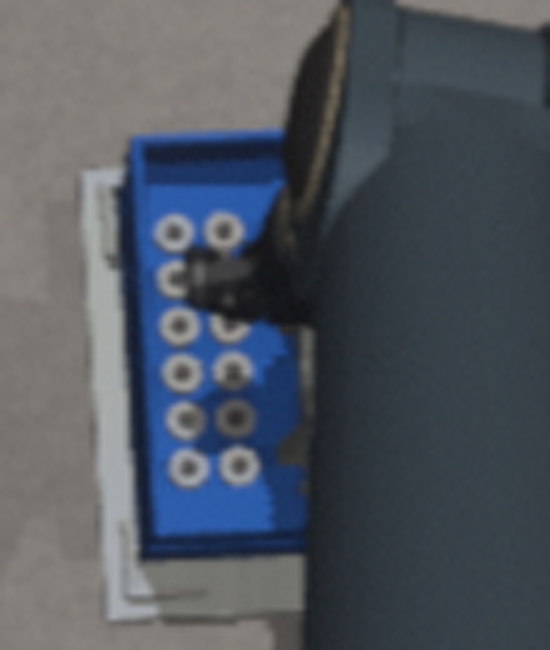

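```bash
python3 - <<'E'
from h import *
S=load('s6.png');T=load('t6.png')
px=lambda c,k,x0,y0:(np.array(c)+.5)/k-.5+[x0,y0]
z=.1555-.0824+.055
for n,c,cr in (('s left',(48,312),0),('s bottom',(345,498),0),('s right',(491,285),0)):
    print(n,ray(S,*px(c,4,185,180),z).round(4))
for n,c in (('t tl',(131,136)),('t bl',(143,538))):
    print(n,ray(T,*px(c,5,350,130),z).round(4))
# overlay models: upper at TCP; lower fit
def draw(f,s,x0,y0,x1,y1,k,out,cx,cy,lx,ly):
    im=cv2.resize(cv2.imread('pics/'+f)[y0:y1,x0:x1],None,fx=k,fy=k,interpolation=cv2.INTER_CUBIC)
    for X,Y,zs,col in ((cx,cy,(z,z-.045),(0,255,255)),(lx,ly,(.066,),(0,0,255))):
        for zz in zs:
            th=np.radians(.5);M=np.array([[np.cos(th),-np.sin(th)],[np.sin(th),np.cos(th)]])
            P=[M@np.array(a)+[X,Y] for a in((.095,.07),(.095,-.07),(-.095,-.07),(-.095,.07))]
            q=np.array([((np.array(proj(s,[*p,zz]))-[x0,y0]+.5)*k-.5) for p in P]).round().astype(int)
            cv2.polylines(im,[q],True,col,1)
    cv2.imwrite('pics/'+out,im)
draw('s6.png',S,185,180,325,330,5,'o1.png',.4985,-.1931,.4977,-.1933)
draw('t6.png',T,350,130,460,260,4,'o2.png',.4985,-.1931,.4977,-.1933)
E
```

```text
s left [ 0.406  -0.2608  0.1281]
s bottom [ 0.5943 -0.2591  0.1281]
s right [ 0.5935 -0.1248  0.1281]
t tl [ 0.593  -0.1221  0.1281]
t bl [ 0.4021 -0.1182  0.1281]
```

View pics/o1.png

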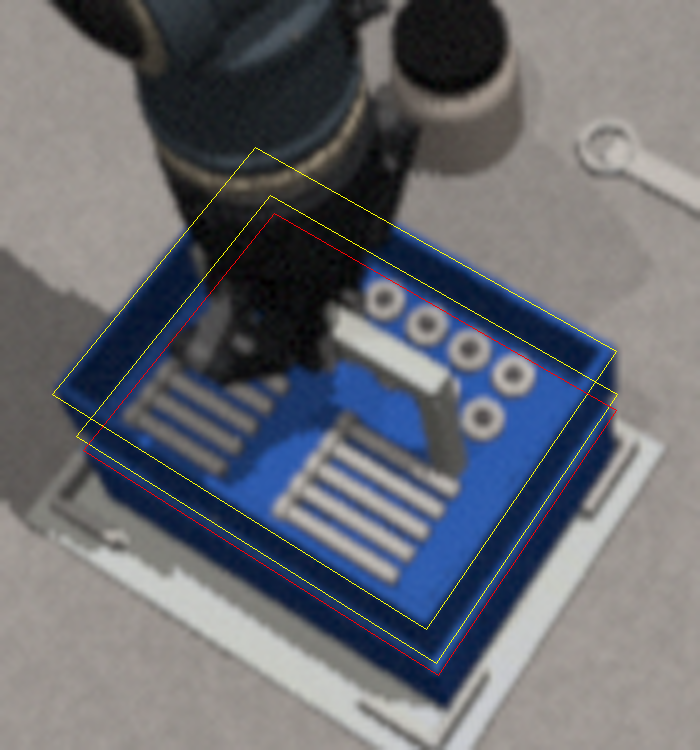

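View pics/o2.png

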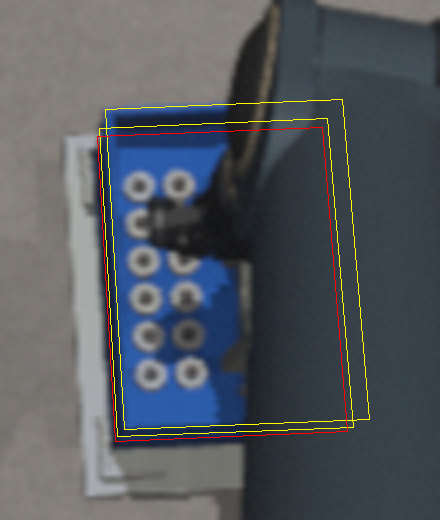

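Overlay: held tray and lower tray agree to within 1-2 mm and yaw matches, so start feeling here with a small nudge toward the lower tray's estimated centre.

Request:
{"api": "play_rows", "payload": {"series": [{"translation":[-0.05,0.1,0.1],"twist":0},{"translation":[-0.05,0.1,0.3],"twist":0},{"translation":[-0.05,0.1,0.45],"twist":0},{"translation":[-0.05,0.1,0.52],"twist":0},{"translation":[-0.05,0.1,0.55],"twist":0},{"translation":[-0.05,0.1,0.55],"twist":0},{"translation":[-0.05,0.1,0.55],"twist":0}]}}

```text
t: 12.45
tool_pos: [0.4979, -0.194, 0.1499]
ee_rot: [1.0, 0.005, 0.0, -0.0]
contact_force: [-0.2, 0.8, -6.0]
opening: 0.0108
```

Request:
{"api": "play_rows", "payload": {"series": [{"translation":[0,0,0.03],"twist":0},{"translation":[0,0,0.06],"twist":0},{"translation":[0,0,0.09],"twist":0},{"translation":[0,0,0.12],"twist":0},{"translation":[0,0,0.15],"twist":0},{"translation":[0,0,0.15],"twist":0}]}}

```text
t: 13.05
tool_pos: [0.4979, -0.194, 0.1483]
ee_rot: [1.0, 0.004, 0.0, -0.0]
contact_force: [-0.2, 0.2, -4.9]
opening: 0.0105
```

```bash
cat > st.py <<'E'
from h import *
plan([.498,-.194,.1484],0.5); o=bot.observe(); print(o['t'],o['tool_pos'].round(4),o['contact_force'].round(2),o['moment'].round(3))
E
python3 st.py
```

```text
shift cm [ 0.01 -0.   -0.01] twist 0.01 yaw now 0.51 tilt z [ 3.e-04  1.e-04 -1.e+00]
13.05 [ 0.4979 -0.194   0.1483] [-0.23  0.22 -4.94] [-0.026  0.017  0.039]
```

Near block level, with barely any contact. Continue in tiny steps.

Request:
{"api": "play_rows", "payload": {"series": [{"translation":[0,0,0.03],"twist":0},{"translation":[0,0,0.06],"twist":0},{"translation":[0,0,0.08],"twist":0},{"translation":[0,0,0.08],"twist":0}]}}

```text
t: 13.45
tool_pos: [0.4979, -0.194, 0.1475]
ee_rot: [1.0, 0.004, 0.0, -0.0]
contact_force: [-0.1, 0.3, -4.1]
opening: 0.011
```

```bash
python3 st.py
```

```text
shift cm [ 0.01 -0.   -0.09] twist 0.01 yaw now 0.51 tilt z [ 2.e-04  1.e-04 -1.e+00]
13.45 [ 0.4979 -0.194   0.1475] [-0.1   0.26 -4.11] [-0.023 -0.015 -0.027]
```

Request:
{"api": "play_rows", "payload": {"series": [{"translation":[0,0,0.03],"twist":0},{"translation":[0,0,0.06],"twist":0},{"translation":[0,0,0.06],"twist":0}]}}

```text
t: 13.75
tool_pos: [0.4978, -0.194, 0.1469]
ee_rot: [1.0, 0.005, 0.0, -0.0]
contact_force: [-0.5, -0.1, -6.3]
opening: 0.0106
```

```bash
python3 st.py
```

```text
shift cm [ 0.02 -0.   -0.15] twist 0.02 yaw now 0.52 tilt z [ 0.e+00  1.e-04 -1.e+00]
13.75 [ 0.4978 -0.194   0.1469] [-0.5  -0.11 -6.29] [0.03  0.059 0.012]
```

No contact force 1.5 mm below block level, so the lugs seem to be entering. Keep going in small steps.

Request:
{"api": "play_rows", "payload": {"series": [{"translation":[0,0,0.03],"twist":0},{"translation":[0,0,0.06],"twist":0},{"translation":[0,0,0.09],"twist":0},{"translation":[0,0,0.12],"twist":0},{"translation":[0,0,0.12],"twist":0}]}}

```text
t: 14.25
tool_pos: [0.4978, -0.194, 0.1456]
ee_rot: [1.0, 0.005, -0.0, -0.0]
contact_force: [0.3, 0.1, -5.6]
opening: 0.0107
```

```bash
python3 st.py
```

```text
shift cm [ 0.02 -0.   -0.28] twist 0.02 yaw now 0.52 tilt z [-1.e-04  2.e-04 -1.e+00]
14.25 [ 0.4978 -0.194   0.1456] [ 0.26  0.12 -5.59] [ 0.005 -0.022 -0.036]
```

Request:
{"api": "play_rows", "payload": {"series": [{"translation":[0,0,0.04],"twist":0},{"translation":[0,0,0.08],"twist":0},{"translation":[0,0,0.12],"twist":0},{"translation":[0,0,0.16],"twist":0},{"translation":[0,0,0.2],"twist":0},{"translation":[0,0,0.2],"twist":0}]}}

```text
t: 14.85
tool_pos: [0.4977, -0.194, 0.1435]
ee_rot: [1.0, 0.004, -0.0, -0.0]
contact_force: [0.7, 0.5, -6.8]
opening: 0.0107
```

```bash
python3 st.py
```

```text
shift cm [ 0.03 -0.   -0.49] twist 0.02 yaw now 0.52 tilt z [-2.e-04  2.e-04 -1.e+00]
14.85 [ 0.4977 -0.194   0.1435] [ 0.71  0.48 -6.84] [ 0.048 -0.011  0.023]
```

Request:
{"api": "play_rows", "payload": {"series": [{"translation":[0,0,0.05],"twist":0},{"translation":[0,0,0.1],"twist":0},{"translation":[0,0,0.15],"twist":0},{"translation":[0,0,0.2],"twist":0},{"translation":[0,0,0.25],"twist":0},{"translation":[0,0,0.3],"twist":0},{"translation":[0,0,0.35],"twist":0},{"translation":[0,0,0.38],"twist":0},{"translation":[0,0,0.38],"twist":0}]}}

```text
t: 15.75
tool_pos: [0.4977, -0.194, 0.1396]
ee_rot: [1.0, 0.005, -0.0, -0.0]
contact_force: [0.3, -0.5, -5.8]
opening: 0.0109
```

```bash
python3 st.py
```

```text
shift cm [ 0.03  0.   -0.88] twist 0.02 yaw now 0.52 tilt z [-3.e-04  3.e-04 -1.e+00]
15.75 [ 0.4977 -0.194   0.1396] [ 0.26 -0.51 -5.82] [ 0.069 -0.025  0.047]
```

Request:
{"api": "play_rows", "payload": {"series": [{"translation":[0,0,0.03],"twist":0},{"translation":[0,0,0.06],"twist":0},{"translation":[0,0,0.09],"twist":0},{"translation":[0,0,0.09],"twist":0},{"translation":[0,0,0.09],"twist":0}]}}

```text
t: 16.25
tool_pos: [0.4977, -0.194, 0.1388]
ee_rot: [1.0, 0.005, -0.0, -0.0]
contact_force: [-0.3, -0.1, -5.5]
opening: 0.0106
```

```bash
python3 st.py
```

```text
shift cm [ 0.03  0.   -0.96] twist 0.02 yaw now 0.52 tilt z [-3.e-04  3.e-04 -1.e+00]
16.25 [ 0.4977 -0.194   0.1388] [-0.3  -0.07 -5.49] [ 0.045  0.003 -0.028]
```

Request:
{"api": "play_rows", "payload": {"series": [{"translation":[0,0,0.02],"twist":0},{"translation":[0,0,0.04],"twist":0},{"translation":[0,0,0.04],"twist":0},{"translation":[0,0,0.04],"twist":0}]}}

```text
t: 16.65
tool_pos: [0.4977, -0.194, 0.1384]
ee_rot: [1.0, 0.005, -0.0, -0.0]
contact_force: [0.5, -0.5, -5.6]
opening: 0.0111
```

```bash
python3 st.py
```

```text
shift cm [ 0.03 -0.   -1.  ] twist 0.02 yaw now 0.52 tilt z [-2.e-04  3.e-04 -1.e+00]
16.65 [ 0.4977 -0.194   0.1384] [ 0.49 -0.48 -5.64] [ 0.049  0.016 -0.037]
```

Request:
{"api": "play_rows", "payload": {"series": [{"translation":[0,0,0.02],"twist":0},{"translation":[0,0,0.04],"twist":0},{"translation":[0,0,0.04],"twist":0},{"translation":[0,0,0.04],"twist":0}]}}

```text
t: 17.05
tool_pos: [0.4979, -0.194, 0.1383]
ee_rot: [1.0, 0.004, 0.0, -0.0]
contact_force: [-0.9, 0.4, -1.5]
opening: 0.0103
```

```bash
python3 st.py
```

```text
shift cm [ 0.01 -0.   -1.01] twist 0.01 yaw now 0.51 tilt z [ 2.e-04  1.e-04 -1.e+00]
17.05 [ 0.4979 -0.194   0.1383] [-0.91  0.39 -1.49] [0.106 0.085 0.06 ]
```

Bottoming out at 0.1383, as predicted for home. One more tiny step to seat it, then look.

Request:
{"api": "play_rows", "payload": {"series": [{"translation":[0,0,0.03],"twist":0},{"translation":[0,0,0.03],"twist":0},{"translation":[0,0,0.03],"twist":0}]}}

```text
t: 17.35
tool_pos: [0.498, -0.194, 0.1382]
ee_rot: [1.0, 0.005, 0.0, -0.0]
contact_force: [-1.2, 0.2, 0.2]
opening: 0.0105
```

```bash
python3 st.py; python3 -c "
from h import *
snap('scene','s7.png');snap('top','t7.png')
crop('s7.png',185,180,325,330,5,'s7c.png')"
```

```text
shift cm [-0.   -0.   -1.02] twist 0.02 yaw now 0.52 tilt z [ 5.e-04  0.e+00 -1.e+00]
17.35 [ 0.498  -0.194   0.1382] [-1.2   0.19  0.16] [ 0.141  0.303 -0.035]
```

View pics/s7c.png

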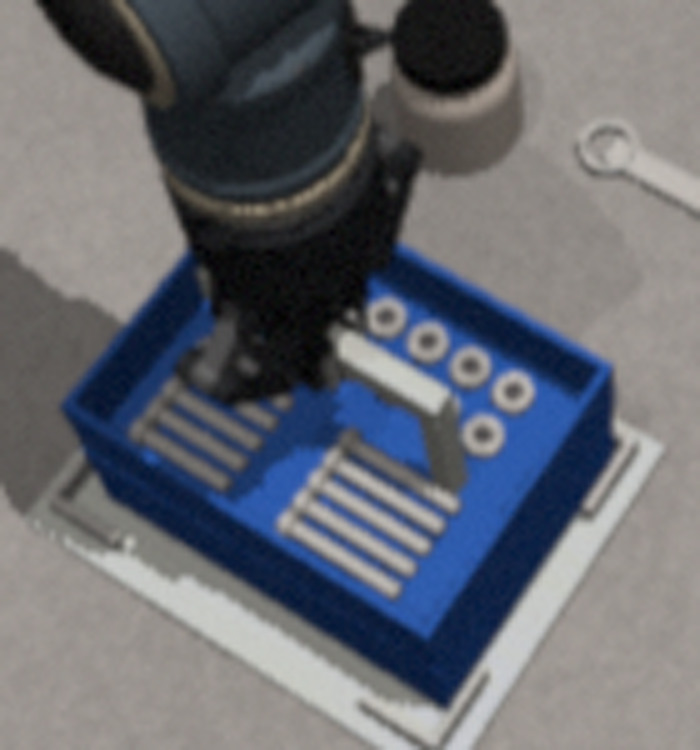

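The picture shows the tray seated with no gap to the lower tray (corner (440,700)) and the hardware undisturbed. Release and retreat straight up.

Request:
{"api": "play_rows", "payload": {"series": [{"translation":[0,0,0],"twist":0},{"translation":[0,0,0],"twist":0},{"translation":[0,0,0],"twist":0},{"translation":[0,0,0],"twist":0},{"translation":[0,0,0],"twist":0},{"translation":[0,0,0],"twist":0},{"translation":[0,0,0],"twist":0},{"translation":[0,0,0],"twist":0}], "gripper": 6}}

```text
t: 18.25
tool_pos: [0.498, -0.1941, 0.1382]
ee_rot: [1.0, 0.004, 0.0, 0.0]
contact_force: [0.5, -0.2, -1.8]
opening: 0.0598
```

```bash
python3 st.py
```

```text
shift cm [-0.   -0.01 -1.02] twist 0.02 yaw now 0.52 tilt z [ 5.e-04 -0.e+00 -1.e+00]
18.25 [ 0.498  -0.1941  0.1382] [ 0.54 -0.24 -1.85] [-0.029 -0.023 -0.014]
```

Request:
{"api": "play_rows", "payload": {"series": [{"translation":[0,0,-0.5],"twist":0},{"translation":[0,0,-2],"twist":0},{"translation":[0,0,-4],"twist":0},{"translation":[0,0,-7],"twist":0},{"translation":[0,0,-10],"twist":0},{"translation":[0,0,-13],"twist":0},{"translation":[0,3,-15],"twist":0},{"translation":[0,7,-15],"twist":0},{"translation":[0,11,-15],"twist":0},{"translation":[0,15,-15],"twist":0},{"translation":[0,18,-15],"twist":0},{"translation":[0,20,-15],"twist":0}]}}

```text
t: 19.45
tool_pos: [0.4989, -0.3968, 0.2883]
ee_rot: [1.0, 0.003, 0.0, 0.0]
contact_force: [-0.3, 0.1, -0.2]
opening: 0.0603
```

Request:
{"api": "play_rows", "payload": {"series": [{"translation":[0,3,0],"twist":0},{"translation":[0,6,0],"twist":0},{"translation":[0,8,0],"twist":0},{"translation":[0,8,0],"twist":0}]}}

```text
t: 19.85
tool_pos: [0.4982, -0.4795, 0.2878]
ee_rot: [1.0, 0.001, -0.0, 0.001]
contact_force: [0.2, 0.4, 0.1]
opening: 0.0599
```

```bash
python3 -c "
from h import *
snap('scene','s8.png');snap('top','t8.png')
crop('s8.png',185,180,325,330,5,'s8c.png');crop('t8.png',350,130,460,260,4,'t8c.png')"
```

```text
(no output)
```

View pics/s8c.png

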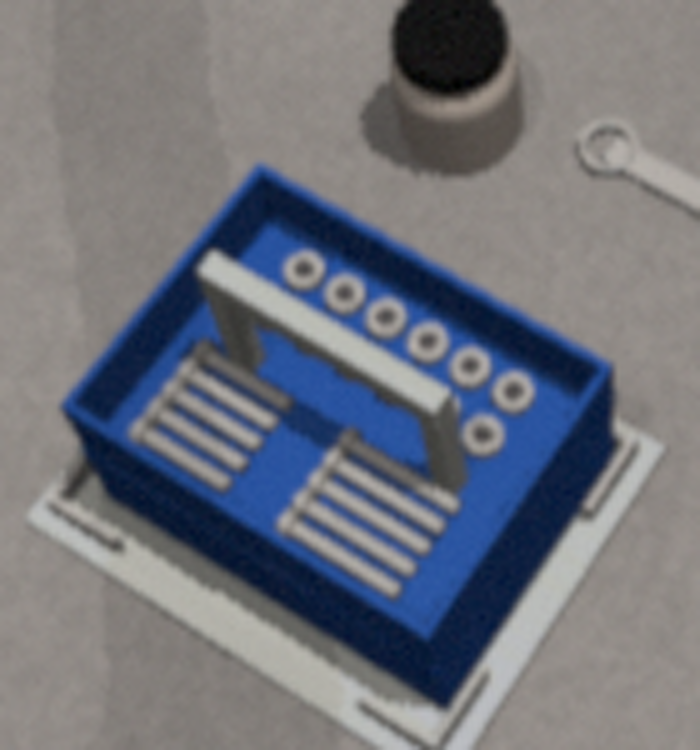

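View pics/t8.png

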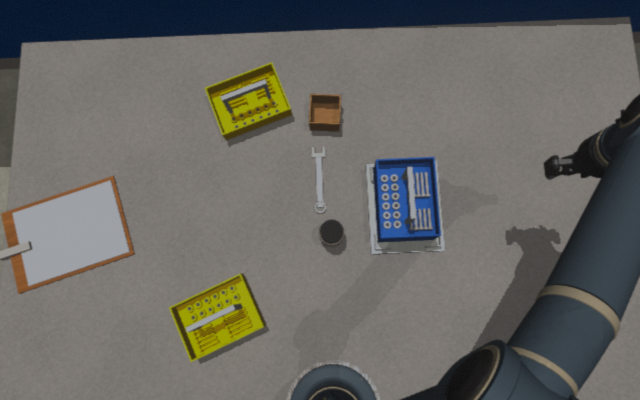

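The tray stands flush on the lower tray. The arm is clear and the bystanders are unmoved: jar (332,232), wrench (319,180), carton (325,112). Check the height once, then hand in.

```bash
python3 - <<'E'
from fit import *
s=load('s8.png');c=px([(262,167),(612,367),(430,637),(65,405)],5,185,180)
for z in(.111,.121):
    p=[ray(s,*q,z)[:2] for q in c]; print(z,[round(float(np.linalg.norm(p[i]-p[i-1])),4) for i in range(4)],np.mean(p,0).round(4))
print(bot.sign_off())
E
```

```text
0.111 [0.1371, 0.1872, 0.1376, 0.1889] [ 0.4979 -0.1922]
0.121 [0.1355, 0.185, 0.136, 0.1867] [ 0.5016 -0.1951]
the job is handed in; nothing more can be done
None
```

The loose blue tray is now stacked on the tray in the nest, sitting fully home and flat, and the job is handed in. The whole job took about 20 s of the 72 s allowed.

- **Pick and carry:** I gripped the tray by the middle of its bar, and it weighed about 6 N. It stayed level over the jar on the way to the nest.
- **Insertion:** I lowered it in steps of about 1 mm or less around block level and again near home. The lugs went in first time, with no contact at block level. The tray bottomed out 10 mm lower, at the predicted home height, with only about its own weight resting on the lower tray. I held on until it was seated, then let go.
- **Last checks:** The pictures show no gap between the trays, the hardware still in place, and the jar, wrench, carton and yellow trays where they were. The arm was clear of everything. The measured rim size fits the home height (111 mm) better than lugs standing on the blocks (121 mm), but it still reads 1–3 mm small, about the accuracy of reading pixels. No check failed.

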